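Put away the mortar specimens by kind

ROBOT

A 6-joint arm with a two-finger parallel gripper is mounted at the origin on the work surface. World frame = base frame: x ahead of the robot, y to its left, z up, the work surface at z = 0. Lengths are in m, angles in degrees, forces in N, time in s.
With the tool pointing down it reaches from about 0.25 to 0.725 m from the base axis. Payload 9.7 kg.
Tool frame: the origin (TCP) lies on the mounting face of the last link; the fingertips stand 173 mm ahead of it and the grasp point (between the pads) lies 155 mm ahead of it; z points along the fingers, y is the line along which they close (so a half turn about z gives the same grasp; the last joint's range is limited). The gripper opens to 85 mm and grips with 20 to 120 N. Pads are 22 mm wide; open, the fingers measure 114 mm over their backs; the gripper's body (76 mm by 85 mm) begins 54 mm behind the grasp point. The pads swing forward as they close: fully open they stand 13 mm farther back than shut.
Start: joints at [67.093, 4.979, 10.078, 95.1, 0, 90], TCP at [0.214, 0.507, 0.405] pointing down, gripper open.
Joint ranges: [-179.16, 179.16], [-48.56, 103.87], [-65.8, 70.77], [-126.05, 130.52], [-82.76, 87.17], [-180, 180]. Speed limits (degrees/s): [127.2, 127.2, 147.25, 180, 180, 180].

INTERFACE

Orientations are given as [roll, pitch, yaw] about the fixed x, y, z axes, in that order (R = Rz(yaw) Ry(pitch) Rx(roll)).
In Python, from workcell import bot, camera, camera_model, outline_of, pinpoint gives the robot as it stands.
- The arm moves only by the tool move_arm, never from a script. Its arguments are lists of equal length, an entry for each row: "jaw": the closure, from 0 (fully open) to 1 (shut); "delta_pos": the shift along the world's x, y, z in m, a list of three; "yaw": the turn about the world's z in rad. In form: {"jaw": [jaw, ...], "delta_pos": [[dx, dy, dz], ...], "yaw": [yaw, ...]}. A call has 1 to 10 rows; each row shifts and turns the commanded pose from where the row before left it; what a row does not reach is not made up. A row lasts 1/12 s, in which the tool goes at most 41.7 mm and 7.16 degrees, less where a joint would pass 70% of its speed; a pose out of reach is approached as far as the arm can. A call with a gripper value outside its range is refused whole. The fingers move at their own pace and stop on an object; "force" is the grip in N (left out, the last holds). Time passes only in rows, so rows that do not move let the fingers close. It gives the time, the measured TCP pose, the force, the opening and the grip force at its end, in the units of the state.
- bot.get_obs(): the state, without advancing time (a new reading comes with each control period).
- camera(name): name is "scene" or "side" or "wrist"; returns the picture (384x512x3 uint8, red, green, blue); there is no depth.
- camera_model(name): a dict with "fx", "fy", "cx", "cy" (pixels), "R" (3x3) and "t" (3): a world point X has camera coordinates R X + t. Camera axes: x right, y down, z forward; pixel columns grow to the right and rows downward; lengths in m; the calibration is good to about 2 mm. A picture is of the moment at which its call begins: read the wrist's pose just before it. camera_model takes no time and is no camera call; for the wrist camera it gives the pose at the moment of the call.
- bot.job_done(): hands the job in; it is judged then, once.
Trained networks look in the newest picture that a camera, given by its name, has taken for a name from the list of things; names that differ only in an ending like _2 or _b are one class to them, and where a whole thing is asked for, a point or a joint stands for the part that bears it (a point fixed in the world has none). Each returns a list of dicts, best first, with "confidence" (0 to 1); they miss things now and then, are a little off and sometimes report something else, mostly with a low value. They report only what shows in the picture. A call takes as long as a camera call. They do not tell look-alikes from the thing itself.
- outline_of(camera, thing): "mask" (384x512 bool, what is visible of it) and "xy" ([column, row] in pixels, amid what is visible of it).
- pinpoint(camera, thing): "xy" ([column, row] in pixels: a listed point, or the origin of a listed thing).
The state is a dict: "time": time; "q": joint angles; "qd": joint speeds; "joint_efforts": joint torques, N m; "ee_pos": TCP position; "tcp_rot": TCP orientation; "wrist_force": force on the tool from outside, world axes, zero at the start; "torque": the same for the moment, N m; "opening": finger opening in m; "grasp_force": force on a finger pad.
Only numpy, scipy, OpenCV 4.12 (cv2) and the standard library are available. Lean on these libraries where they do the work, as an engineer would, in place of code of your own. Each camera call takes 0.05 s, during which the arm holds its last target. There are 200 camera calls.

TASK

Put the mortar specimens lying about the bench away by kind: lay the whole prism along the grey drying rack, centred across its two steel bars, stand the two cylinders upright in the plywood crate, one to each bay, and lay the two broken half-prisms flat on the bottom of the shallow steel pan. Mortar chips, so set each one down rather than dropping it, and leave the small lidded tin and the brass weight that stand among them where they are.

Things in the scene. Friction and masses are not known exactly. Their poses are not given: they have to be found in the camera images.
- prism: Whole mortar prism, a plain grey square bar 160 x 40 x 40 mm, 0.54 kg (mass varies up to a quarter), lying on the bench. Origin at its centre (20 mm above what it lies on); x along its length.
- half_a: Half of a broken mortar prism, grey square bar 80 x 40 x 40 mm, about 0.27 kg, lying on the bench, one end a rough break. Origin at its centre (20 mm above what it lies on); x along its length, towards the rough end. The two halves are alike.
- half_b: The other half-prism, same size and frame as half_a.
- cyl_a: Mortar cylinder, 50 mm diameter, 100 mm tall, about 0.41 kg, standing on the bench. Origin at its centre (50 mm above what it stands on); z along its axis. The two cylinders are alike.
- cyl_b: The other cylinder, same size and frame as cyl_a.
- rack: Grey plastic drying tray, fixed, 110 (x) x 210 (y) x 12 mm high, with a low rim and two steel support bars across its width (along x) at y = +50 and -50 mm; bar tops 15 mm above the bench. The prism lies along y over both bars, so its centre ends 35 mm above the bench. Origin at the centre of its underside.
- crate: Plywood specimen crate, fixed, 87 (x) x 168 (y) x 36 mm high, walls 6 mm, one divider across the middle (along x, at y = 0): two square bays 75 mm wide (x) by 75 mm (y), centred at y = +40.5 and -40.5 mm, their floor 6 mm above the bench. A cylinder standing in a bay has its centre 56 mm above the bench. Origin at the centre of its underside.
- pan: Shallow sheet-steel pan, fixed, 130 (x) x 200 (y) mm outside, lip 15 mm high (17 mm with its rolled edge), wall and floor 3 mm. There is room for both halves side by side, each with its length along x, centred for instance at y = +45 and -45 mm; a half lying in it has its centre 23 mm above the bench. Origin at the centre of its underside.
- tin: Small lidded aluminium tin, 44 mm diameter, 25 mm tall, loose, to be left alone. Origin at the centre of its underside.
- weight: Small brass balance weight with a knob, 28 mm diameter, 38 mm tall, loose, to be left alone. Origin at the centre of its underside.
Not all that is in view belongs to the job. Leave any purple look-alike of the half_b alone.

How it is judged (in metres and radians):
At the end, for the whole second after the job is handed in: Prism level on both rack bars, centred within 12 mm across and 15 mm along, within 10 degrees of the rack's length; a cylinder upright on the floor of each crate bay; both halves flat on the pan floor inside the lip, centres 19 mm or more from its walls; all at rest (x of prism in the frame of rack between -0.012 and 0.012 m and y of prism in the frame of rack between -0.015 and 0.015 m and z of prism in the frame of rack between 0.031 and 0.039 m and angle between the x axis of prism and the y axis of rack, either way round below 0.17 rad and angle between the x axis of prism and the z axis of rack, either way round above 1.5 rad and x of half_a in the frame of pan between -0.043 and 0.043 m and y of half_a in the frame of pan between -0.078 and 0.078 m and z of half_a in the frame of pan between 0.019 and 0.027 m and angle between the x axis of each of half_a, half_b and the z axis of pan, either way round above 1.48 rad and x of half_b in the frame of pan between -0.043 and 0.043 m and y of half_b in the frame of pan between -0.078 and 0.078 m and z of half_b in the frame of pan between 0.019 and 0.027 m and x of cyl_a in the frame of crate between -0.016 and 0.016 m and z of cyl_a in the frame of crate between 0.052 and 0.06 m and angle between the z axis of each of cyl_a, cyl_b and the z axis of crate, either way round below 0.08 rad and x of cyl_b in the frame of crate between -0.016 and 0.016 m and z of cyl_b in the frame of crate between 0.052 and 0.06 m and ((y of cyl_a in the frame of crate between 0.024 and 0.057 m and y of cyl_b in the frame of crate between -0.057 and -0.024 m) or (y of cyl_a in the frame of crate between -0.057 and -0.024 m and y of cyl_b in the frame of crate between 0.024 and 0.057 m)) and linear speed of each of prism, half_a, half_b, cyl_a, cyl_b below 0.03 m/s and angular speed of each of prism, half_a, half_b, cyl_a, cyl_b below 0.3 rad/s); the robot touches nothing.
It fails at once if the whole prism is dropped: it falls free, touching nothing, faster than 0.6 m/s (a drop of about 18 mm) ((linear speed of prism above 0.6 m/s and contact force between prism and anything else below 0.01 N)).
It fails at once if a half-prism is dropped: it falls free, touching nothing, faster than 0.6 m/s (a drop of about 18 mm) ((linear speed of half_a above 0.6 m/s and contact force between half_a and anything else below 0.01 N) or (linear speed of half_b above 0.6 m/s and contact force between half_b and anything else below 0.01 N)).
It fails at once if a cylinder is dropped: it falls free, touching nothing, faster than 0.6 m/s (a drop of about 18 mm) ((linear speed of cyl_a above 0.6 m/s and contact force between cyl_a and anything else below 0.01 N) or (linear speed of cyl_b above 0.6 m/s and contact force between cyl_b and anything else below 0.01 N)).
It fails at once if the small lidded tin is pushed or carried more than 30 mm from its place (distance of tin from where it was at the start of the episode above 0.03 m).
It fails at once if the brass weight is pushed or carried more than 30 mm from its place (distance of weight from where it was at the start of the episode above 0.03 m).
It also fails if it takes over 133 s, if anything falls off the work surface, if the arm or the gripper's body presses on something with over 40 N, if the wrist force passes 120 N, or if a joint passes its speed limit or range.

## Working session

There is one attempt and no reset: what is moved stays moved. The work goes in short steps, Python scripts to look and compute and a tool call to move; the robot and the scene stay as the last step left them, time stands still between calls to the robot, and variables do not carry over. Pictures are saved under pics/ and viewed, at most 14 in all, crops included, and the job is handed in when it is done.

Besides the shell and the picture viewer there is one more tool, called after "Request:" by a JSON object that holds its "op" and its "data", one argument or row to a line. move_arm: Moves the arm, as the interface text tells. Its arguments: {"type":"object","properties":{"jaw":{"type":"array"},"delta_pos":{"type":"array"},"yaw":{"type":"array"},"force":{"type":"number"}},"required":["jaw","delta_pos","yaw"]}

```bash
mkdir -p pics; ls; python3 - <<'E'
from workcell import bot,camera,camera_model,outline_of,pinpoint
import cv2,numpy as np
for c in ["scene","side"]:
    im=camera(c); cv2.imwrite(f"pics/{c}0.png",im[...,::-1])
    m=camera_model(c); print(c,m)
    for n in ["prism","half_a","cyl_a","rack","crate","pan","tin","weight"]:
        print(n,[(np.round(d["xy"]),round(d["confidence"],2),int(d["mask"].sum())) for d in outline_of(c,n)])
o=bot.get_obs();print(o)
E
```

```text
pics
scene {'fx': 424.84329183827475, 'fy': 424.84329183827475, 'cx': 263.6464668946218, 'cy': 195.2448508265222, 'R': array([[ 0.66976827,  0.7425684 ,  0.00162497],
       [ 0.55466878, -0.49883266, -0.66596435],
       [-0.49371349,  0.44694311, -0.7459818 ]]), 't': array([-0.35023577, -0.25945146,  1.46291689])}
prism [(array([344., 191.]), 0.58, 1111)]
half_a [(array([196., 299.]), 0.97, 846), (array([246., 190.]), 0.76, 466), (array([207., 220.]), 0.56, 673)]
cyl_a [(array([231., 262.]), 0.9, 768), (array([289., 158.]), 0.86, 565)]
rack [(array([358., 141.]), 0.91, 1557)]
crate [(array([129., 287.]), 0.92, 3110)]
pan [(array([301., 235.]), 0.96, 3451)]
tin [(array([285., 188.]), 0.74, 201), (array([243., 190.]), 0.64, 458)]
weight [(array([242., 217.]), 0.57, 128)]
side {'fx': 368.6331856246795, 'fy': 368.6331856246795, 'cx': 254.65723618587495, 'cy': 189.64201147827436, 'R': array([[ 0.7784485 , -0.62770566, -0.00187967],
       [-0.39780589, -0.49101775, -0.77501744],
       [ 0.48555988,  0.60405891, -0.63193704]]), 't': array([-0.4370638 ,  0.27506002,  0.73278189])}
prism 
[... 420 characters left out ...]
ght [(array([263., 228.]), 0.52, 145)]
{'time': 0.9, 'q': array([6.70934772e+01, 4.97781558e+00, 1.00783538e+01, 9.51003772e+01,
       1.41734848e-03, 8.99991763e+01]), 'qd': array([-0.00471991, -0.02061051,  0.0828155 ,  0.05450353, -0.02633534,
       -0.0261131 ]), 'joint_efforts': array([ 1.72914177e-03, -5.20087624e+01,  4.64865339e+01,  1.19006523e-03,
       -1.65335359e-05, -1.45447345e-06]), 'ee_pos': array([0.21406905, 0.5066186 , 0.40469581]), 'tcp_rot': array([ 1.79999839e+02, -1.41734617e-03,  1.57094301e+02]), 'wrist_force': array([-0.04283459, -0.18191404, -0.22056236]), 'torque': array([0.00647645, 0.05648053, 0.03774927]), 'grasp_force': 0.0, 'opening': 0.08540939277103683}
```

View pics/scene0.png

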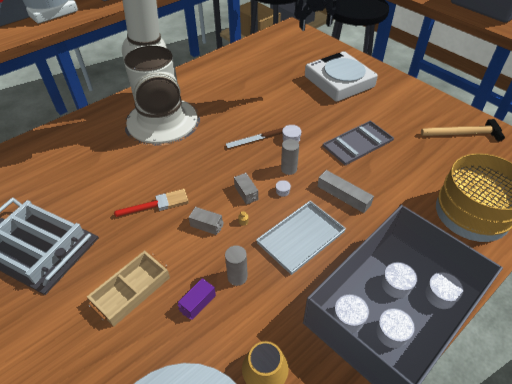

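View pics/side0.png

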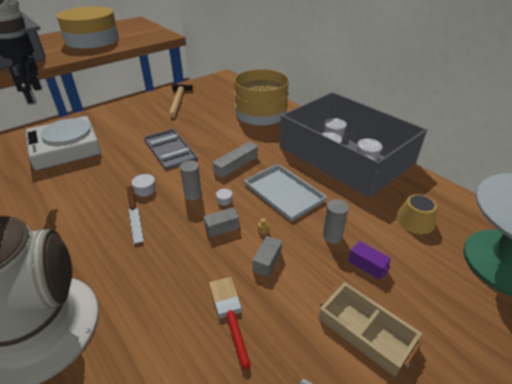

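Scene view: the prism is at (344,191). The two grey halves are at (246,188) and (206,220), and the purple block at (196,299) is the look-alike to leave alone. The cylinders are at (236,265) and (289,157), with a white-capped jar just behind the second. The tin is at (283,187), the weight at (243,217), the rack at (358,141), the pan at (301,235) and the crate at (129,287). The side view agrees.

```bash
cat > fit.py <<'E'
from workcell import bot,camera,camera_model,outline_of,pinpoint
import cv2,numpy as np
from scipy.optimize import minimize
DIM=dict(prism=(.16,.04,.04),half_a=(.08,.04,.04),rack=(.11,.21,.012),crate=(.087,.168,.036),pan=(.13,.2,.016),cyl_a=(.025,.1),tin=(.022,.025),weight=(.014,.038))
def pts(n,x,y,yaw=0,z0=0):
    d=DIM[n]
    if len(d)==3:
        P=np.array([[a*d[0]/2,b*d[1]/2,c*d[2]] for a in(-1,1) for b in(-1,1) for c in(0,1)])
    else:
        t=np.linspace(0,6.283,40);P=np.array([[d[0]*np.cos(a),d[0]*np.sin(a),z] for a in t for z in(0,d[1])])
    c,s=np.cos(yaw),np.sin(yaw)
    return P@np.array([[c,s,0],[-s,c,0],[0,0,1]])+[x,y,z0]
def proj(m,P):
    C=P@m["R"].T+m["t"];return np.c_[C[:,0]/C[:,2]*m["fx"]+m["cx"],C[:,1]/C[:,2]*m["fy"]+m["cy"]]
def ray(m,uv,z):
    d=m["R"].T@np.array([(uv[0]-m["cx"])/m["fx"],(uv[1]-m["cy"])/m["fy"],1]);o=-m["R"].T@m["t"]
    return (o+d*(z-o[2])/d[2])[:2]
def iou(n,p,views,z0=0):
    s=0
    for m,mask in views:
        h=cv2.convexHull(proj(m,pts(n,p[0],p[1],p[2] if len(p)>2 else 0,z0)).astype(np.float32))
        r=np.zeros((1536,2048),np.uint8);cv2.fillConvexPoly(r,np.round((h+.5)*4*16-8).astype(np.int32),1,shift=4)
        M=cv2.resize(mask.astype(np.uint8),(2048,1536),interpolation=cv2.INTER_NEAREST)
        s+=(r&M).sum()/(r|M).sum()
    return s/len(views)
def fit(n,views,x0,z0=0):
    best=None
    for yaw in ([0] if len(DIM[n])==2 else np.radians([0,45,90,135])):
        p0=[*x0] if len(DIM[n])==2 else [*x0,yaw]
        S=[p0]+[np.add(p0,np.eye(len(p0))[i]*(.015 if i<2 else .4)) for i in range(len(p0))]
        r=minimize(lambda p:-iou(n,p,views,z0),p0,method="Nelder-Mead",options=dict(initial_simplex=S,xatol=2e-4,fatol=1e-4,maxiter=90))
        if best is None or r.fun<best.fun:best=r
    return best.x,-best.fun
E
cat > m1.py <<'E'
from fit import *
ims={c:camera(c) for c in("scene","side")};ms={c:camera_model(c) for c in ims}
for n in DIM:
    D={c:[d for d in outline_of(c,n) if d["confidence"]>.4] for c in ims}
    h=DIM[n][-1]/2
    for a in D["scene"]:
        A=ray(ms["scene"],a["xy"],h)
        B=[(np.hypot(*(ray(ms["side"],b["xy"],h)-A)),i) for i,b in enumerate(D["side"])]
        b=min(B,default=(9,0))
        v=[(ms["scene"],a["mask"])]
        if b[0]<.05: v.append((ms["side"],D["side"][b[1]]["mask"]))
        p,q=fit(n,v,A)
        col=ims["scene"][a["mask"]].mean(0).astype(int)
        extra=[np.round(fit(n,[w],p[:2])[0],3).tolist() for w in v]
        print(n,np.round(p,4),"deg",np.round(np.degrees(p[2]),1) if len(p)>2 else "","iou %.2f views %d"%(q,len(v)),col,extra)
E
python3 m1.py
```

```text
prism [0.6468 0.1992 0.1312] deg 7.5 iou 0.94 views 2 [113 112 110] [[0.647, 0.198, 3.264], [0.647, 0.202, 0.146]]
prism [0.4142 0.0091 2.7938] deg 160.1 iou 0.56 views 1 [112 110 106] [[0.414, 0.008, 2.803]]
half_a [ 0.451  -0.0057 -0.2717] deg -15.6 iou 0.95 views 1 [113 108 103] [[0.451, -0.006, -0.266]]
half_a [ 0.6414 -0.3167  1.7436] deg 99.9 iou 0.94 views 2 [ 99  50 132] [[0.642, -0.318, 1.749], [0.642, -0.316, -1.42]]
rack [0.5274 0.4118 3.0113] deg 172.5 iou 0.94 views 2 [100 101 108] [[0.527, 0.408, -0.132], [0.528, 0.415, 3.012]]
crate [ 0.5066 -0.4167  0.1337] deg 7.7 iou 0.94 views 2 [163 140 103] [[0.507, -0.417, 0.139], [0.507, -0.417, 0.127]]
pan [ 0.6698  0.0017 -0.0032] deg -0.2 iou 0.97 views 2 [167 179 186] [[0.669, 0.001, 3.132], [0.671, 0.004, 3.139]]
cyl_a [ 0.6484 -0.2018] deg  iou 0.90 views 2 [108 105 103] [[0.646, -0.2], [0.651, -0.2]]
cyl_a [0.4619 0.159 ] deg  iou 0.92 views 2 [99 95 92] [[0.463, 0.158], [0.463, 0.161]]
tin [0.5171 0.0819] deg  iou 0.81 views 2 [166 167 178] [[0.517, 0.081], [0.517, 0.082]]
weight [ 0.5246 -0.0795] deg  iou 0.72 views 2 [150 118  62] [[0.525, -0.079], [0.524, -0.081]]
```

```bash
cat > m2.py <<'E'
from fit import *
ims={c:camera(c) for c in("scene","side")};ms={c:camera_model(c) for c in ims}
D={c:outline_of(c,"half_a") for c in ims}
for c in D:
  for d in D[c]:
    A=ray(ms[c],d["xy"],.02);p,q=fit("half_a",[(ms[c],d["mask"])],A)
    print(c,np.round(d["xy"]),round(d["confidence"],2),np.round(p,3),np.round(np.degrees(p[2])%180,1),round(q,2))
print("jar",ray(ms["scene"],(291,138),.04),ray(ms["side"],(144,185),.02),ray(ms["side"],(144,193),0))
v=ims["scene"].copy()
P=dict(prism=(.6468,.1992,.1312),rack=(.5274,.4118,3.0113),crate=(.5066,-.4167,.1337),pan=(.6698,.0017,0))
for n,p in P.items():
    h=cv2.convexHull(proj(ms["scene"],pts(n,*p)).astype(np.float32)).astype(int);cv2.polylines(v,[h],True,(255,0,0),1)
for p in[(.6484,-.2018),(.4619,.159)]:
    h=cv2.convexHull(proj(ms["scene"],pts("cyl_a",*p)).astype(np.float32)).astype(int);cv2.polylines(v,[h],True,(255,0,0),1)
cv2.imwrite("pics/ov.png",cv2.resize(v[110:330,80:400],None,fx=2.5,fy=2.5,interpolation=cv2.INTER_CUBIC)[...,::-1])
E
python3 m2.py
```

```text
scene [206. 218.] 0.93 [ 0.469 -0.163  0.486] 27.9 0.95
scene [197. 298.] 0.81 [ 0.642 -0.318  1.764] 101.1 0.92
scene [245. 188.] 0.71 [ 0.451 -0.005  2.871] 164.5 0.93
side [222. 221.] 0.88 [ 4.510e-01 -1.000e-03  2.823e+00] 161.8 0.92
side [372. 257.] 0.62 [ 0.642 -0.316  1.734] 99.4 0.93
side [265. 255.] 0.59 [ 0.469 -0.161  0.486] 27.8 0.92
jar [0.39691886 0.22972891] [0.36470927 0.26018134] [0.35648765 0.25174242]
```

View pics/ov.png

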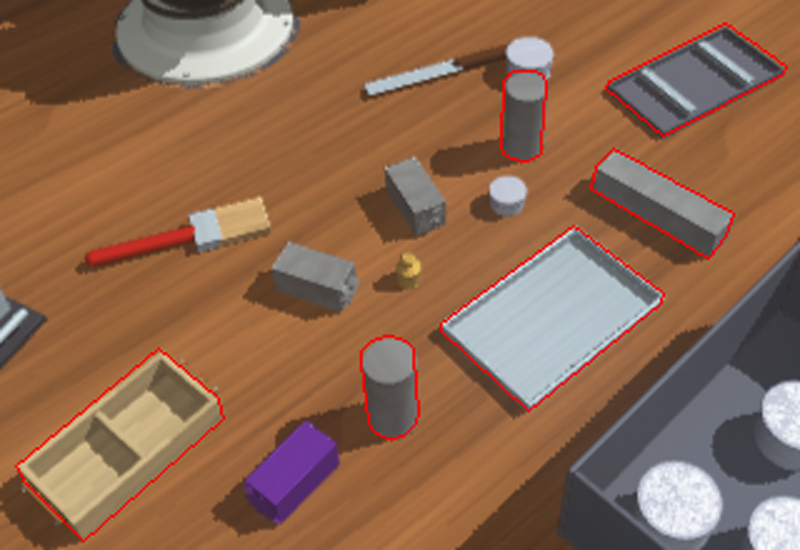

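The overlay outlines fit well. In the crop, the grey halves are at about (415,195) and (315,277) and the purple look-alike is at (290,472). I'll take the prism first.

Request:
{"op": "move_arm", "data": {
  "jaw": [0, 0, 0, 0, 0, 0, 0, 0, 0, 0],
  "delta_pos": [
    [0.029, -0.0205, -0.01],
    [0.029, -0.0205, -0.01],
    [0.029, -0.0205, -0.01],
    [0.029, -0.0205, -0.01],
    [0.029, -0.0205, -0.01],
    [0.029, -0.0205, -0.01],
    [0.029, -0.0205, -0.01],
    [0.029, -0.0205, -0.01],
    [0.029, -0.0205, -0.01],
    [0.029, -0.0205, -0.01]
  ],
  "yaw": [0.0356, 0.0356, 0.0356, 0.0356, 0.0356, 0.0356, 0.0356, 0.0356, 0.0356, 0.0356],
  "force": 50
}}

```text
time: 2.83
ee_pos: [0.5053, 0.3003, 0.3043]
tcp_rot: [180.0, 0.0, 177.6]
wrist_force: [-0.2, 0.9, -0.3]
opening: 0.0853
grasp_force: 0.0
```

Request:
{"op": "move_arm", "data": {
  "jaw": [0, 0, 0, 0, 0, 0, 0],
  "delta_pos": [
    [0.029, -0.0205, -0.006],
    [0.029, -0.0205, -0.006],
    [0.029, -0.0205, -0.006],
    [0.029, -0.0205, -0.006],
    [0.027, -0.0205, -0.006],
    [0, 0, 0],
    [0, 0, 0]
  ],
  "yaw": [0.0356, 0.0356, 0.0356, 0.0356, 0.0356, 0, 0]
}}

```text
time: 3.42
ee_pos: [0.6481, 0.1977, 0.2733]
tcp_rot: [-180.0, -0.1, -172.5]
wrist_force: [-0.5, 0.5, 0.1]
opening: 0.0853
grasp_force: 0.0
```

```bash
python3 - <<'E'
from fit import *
m=camera_model("wrist");im=camera("wrist")
for d in outline_of("wrist","prism")[:2]:
    p,q=fit("prism",[(m,d["mask"])],(.647,.199));print(d["confidence"],d["xy"],np.round(p,4),np.degrees(p[2])%180,q)
v=im.copy();h=cv2.convexHull(proj(m,pts("prism",.647,.199,.134)).astype(np.float32)).astype(int);cv2.polylines(v,[h],True,(255,0,0),1)
cv2.imwrite("pics/w1.png",v[...,::-1])
E
```

```text
0.85 [261.2, 201.2] [0.6464 0.2018 3.2799] 7.927152128179699 0.960175673663838
```

View pics/w1.png

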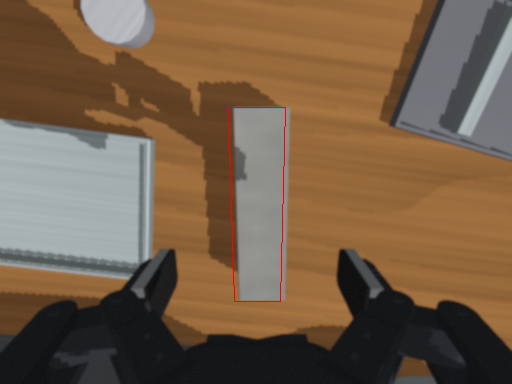

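The wrist view shows the prism upright and centred at about (261,201), 2–3 mm off my fit. I'll descend and grip.

Request:
{"op": "move_arm", "data": {
  "jaw": [0, 0, 0, 0, 0, 0, 1, 1, 1, 1],
  "delta_pos": [
    [-0.001, 0.003, -0.025],
    [0, 0, -0.025],
    [0, 0, -0.02],
    [0, 0, -0.015],
    [0, 0, -0.01],
    [0, 0, 0],
    [0, 0, 0],
    [0, 0, 0],
    [0, 0, 0],
    [0, 0, 0]
  ],
  "yaw": [0, 0, 0, 0, 0, 0, 0, 0, 0, 0],
  "force": 50
}}

```text
time: 4.35
ee_pos: [0.6464, 0.2021, 0.1812]
tcp_rot: [-180.0, 0.1, -172.3]
wrist_force: [-5.9, 1.9, 29.5]
opening: 0.0397
grasp_force: 47.2
```

Request:
{"op": "move_arm", "data": {
  "jaw": [1, 1, 1, 1, 1, 1],
  "delta_pos": [
    [0, 0, 0],
    [0, 0, 0],
    [0, 0, 0],
    [0, 0, 0],
    [0, 0, 0],
    [0, 0, 0]
  ],
  "yaw": [0, 0, 0, 0, 0, 0]
}}

```text
time: 4.85
ee_pos: [0.6465, 0.2021, 0.1813]
tcp_rot: [180.0, 0.1, -172.3]
wrist_force: [-0.3, -0.5, 6.3]
opening: 0.0393
grasp_force: 53.1
```

Request:
{"op": "move_arm", "data": {
  "jaw": [1, 1, 1, 1, 1, 1, 1, 1, 1, 1],
  "delta_pos": [
    [0, 0, 0.01],
    [0, 0, 0.02],
    [0, 0, 0.02],
    [0, 0, 0.02],
    [-0.005, 0.01, 0.01],
    [-0.009, 0.0155, 0],
    [-0.009, 0.0155, 0],
    [-0.009, 0.0155, 0],
    [-0.009, 0.0155, 0],
    [-0.009, 0.0155, 0]
  ],
  "yaw": [0, 0, 0, 0, 0.05, 0.1, 0.1, 0.1, 0.1, 0.1]
}}

```text
time: 5.68
ee_pos: [0.5954, 0.2902, 0.2594]
tcp_rot: [180.0, -0.1, -140.5]
wrist_force: [-0.5, 0.8, -5.5]
opening: 0.0394
grasp_force: 51.7
```

Request:
{"op": "move_arm", "data": {
  "jaw": [1, 1, 1, 1, 1, 1, 1, 1, 1, 1],
  "delta_pos": [
    [-0.009, 0.0155, 0],
    [-0.009, 0.0155, 0],
    [-0.009, 0.0155, 0],
    [-0.009, 0.0155, 0],
    [-0.009, 0.0155, 0],
    [-0.009, 0.0155, 0],
    [-0.009, 0.0155, 0],
    [-0.006, 0.014, 0],
    [0, 0, 0],
    [0, 0, 0]
  ],
  "yaw": [0.1, 0.1, 0.1, 0.1, 0.1, 0.1, 0.1, 0.054, 0, 0]
}}

```text
time: 6.52
ee_pos: [0.5265, 0.4126, 0.2593]
tcp_rot: [179.9, -0.1, -97.6]
wrist_force: [0.2, -0.5, -6.3]
opening: 0.0393
grasp_force: 51.7
```

Request:
{"op": "move_arm", "data": {
  "jaw": [1, 1, 1, 1, 1, 1, 1, 1, 1, 1],
  "delta_pos": [
    [0, 0, -0.015],
    [0, 0, -0.015],
    [0, 0, -0.015],
    [0, 0, -0.008],
    [0, 0, -0.005],
    [0, 0, -0.002],
    [0, 0, 0],
    [0, 0, 0],
    [0, 0, 0],
    [0, 0, 0]
  ],
  "yaw": [0, 0, 0, 0, 0, 0, 0, 0, 0, 0]
}}

```text
time: 7.35
ee_pos: [0.5272, 0.4123, 0.2006]
tcp_rot: [-179.9, 0.1, -97.6]
wrist_force: [-0.3, -0.5, -6.1]
opening: 0.0397
grasp_force: 51.6
```

```bash
python3 - <<'E'
from fit import *
ims={c:camera(c) for c in("scene","side")};ms={c:camera_model(c) for c in ims}
for c in ims:
    for d in outline_of(c,"prism")[:1]+[]:
        print(c,d["confidence"],d["xy"],d["mask"].sum())
    v=ims[c].copy()
    for n,p,z in[("prism",(.5265,.4126,np.radians(82.5)),.017),("rack",(.5274,.4118,3.0113),0)]:
        h=cv2.convexHull(proj(ms[c],pts(n,*p,z0=z)).astype(np.float32)).astype(int);cv2.polylines(v,[h],True,(255,0,0),1)
    x,y=(280,60) if c=="scene" else (90,70)
    cv2.imwrite(f"pics/r_{c}.png",cv2.resize(v[y:y+130,x:x+160],None,fx=2.5,fy=2.5)[...,::-1])
a=cv2.imread("pics/r_scene.png");b=cv2.imread("pics/r_side.png");cv2.imwrite("pics/r.png",np.hstack([a,b]))
E
```

```text
scene 0.63 [353.2, 136.4] 518
side 0.67 [171.3, 140.8] 430
```

View pics/r.png

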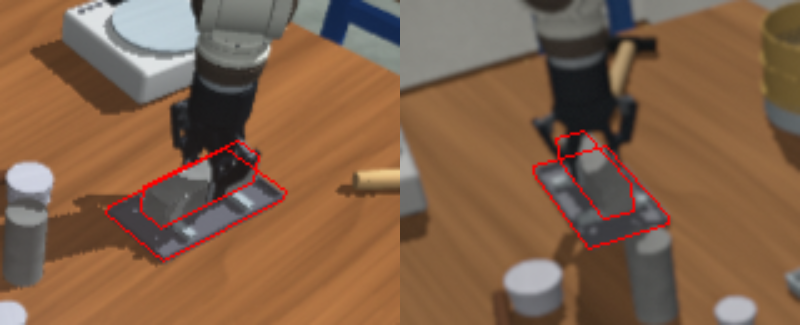

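The crop shows the prism lined up over the rack. I'll lower it gently until it touches.

Request:
{"op": "move_arm", "data": {
  "jaw": [1, 1, 1, 1, 1, 1, 1, 1],
  "delta_pos": [
    [0, 0, -0.001],
    [0, 0, -0.001],
    [0, 0, -0.001],
    [0, 0, -0.001],
    [0, 0, 0],
    [0, 0, 0],
    [0, 0, 0],
    [0, 0, 0]
  ],
  "yaw": [0, 0, 0, 0, 0, 0, 0, 0]
}}

```text
time: 8.22
ee_pos: [0.5271, 0.412, 0.1963]
tcp_rot: [-180.0, 0.0, -97.6]
wrist_force: [-3.4, -2.9, 2.9]
opening: 0.0394
grasp_force: 52.8
```

Request:
{"op": "move_arm", "data": {
  "jaw": [0.75, 0.6, 0.5, 0.4, 0.3, 0.3, 0.3, 0.2, 0, 0],
  "delta_pos": [
    [0, 0, 0],
    [0, 0, 0],
    [0, 0, 0],
    [0, 0, 0],
    [0, 0, 0],
    [0, 0, 0.005],
    [0, 0, 0.015],
    [0, 0, 0.025],
    [0, 0, 0.03],
    [0, 0, 0.03]
  ],
  "yaw": [0, 0, 0, 0, 0, 0, 0, 0, 0, 0]
}}

```text
time: 9.05
ee_pos: [0.5269, 0.412, 0.3018]
tcp_rot: [180.0, -0.0, -97.6]
wrist_force: [1.5, 0.2, 0.5]
opening: 0.0852
grasp_force: 0.0
```

Request:
{"op": "move_arm", "data": {
  "jaw": [0, 0, 0, 0, 0, 0, 0, 0, 0, 0],
  "delta_pos": [
    [-0.003, -0.013, 0.01],
    [-0.0075, -0.03, 0],
    [-0.0075, -0.03, 0],
    [-0.0075, -0.03, 0],
    [-0.0075, -0.03, 0],
    [-0.0075, -0.03, 0],
    [-0.0075, -0.03, 0],
    [-0.0075, -0.03, 0],
    [-0.0075, -0.03, 0],
    [0, 0, 0]
  ],
  "yaw": [0, 0, 0, 0, 0, 0, 0, 0, 0, 0]
}}

```text
time: 9.88
ee_pos: [0.463, 0.1557, 0.3117]
tcp_rot: [-179.9, -0.0, -97.8]
wrist_force: [-0.4, 0.2, 0.6]
opening: 0.0855
grasp_force: 0.0
```

```bash
cat > chk.py <<'E'
import sys
from fit import *
# name z0 x y cams...
n,z0,x,y=sys.argv[1],*map(float,sys.argv[2:5])
print(np.round(bot.get_obs()["ee_pos"],4))
for c in sys.argv[5:]:
    m=camera_model(c);im=camera(c)
    for d in outline_of(c,n):
        A=ray(m,d["xy"],z0+DIM[n][-1]/2)
        if d["confidence"]<.3 or np.hypot(*(A-[x,y]))>.06: continue
        p,q=fit(n,[(m,d["mask"])],A,z0);print(c,round(d["confidence"],2),np.round(p[:2],4),np.round(np.degrees(p[2])%180,1) if len(p)>2 else "","iou",round(q,2))
E
python3 chk.py prism .015 .5274 .4118 scene side; python3 chk.py rack 0 .5274 .4118 scene side; python3 chk.py cyl_a 0 .462 .159 wrist scene side
```

```text
[0.463  0.1557 0.3117]
scene 0.77 [0.5282 0.4085] 83.3 iou 0.94
side 0.71 [0.5538 0.4058] 64.8 iou 0.35
[0.4643 0.1596 0.3111]
scene 0.89 [0.5289 0.4074] 171.8 iou 0.53
[0.4642 0.1599 0.3105]
wrist 0.97 [0.4613 0.1604]  iou 0.98
scene 0.61 [0.4634 0.1571]  iou 0.95
side 0.95 [0.4625 0.1613]  iou 0.93
```

Prism placed: prism and rack centres agree within about 1 mm in the same view. Next is the cylinder at (0.462, 0.160).

Request:
{"op": "move_arm", "data": {
  "jaw": [0, 0, 0, 0, 0, 1, 1, 1, 1, 1],
  "delta_pos": [
    [-0.002, 0, -0.025],
    [0, 0, -0.025],
    [0, 0, -0.02],
    [0, 0, -0.007],
    [0, 0, 0],
    [0, 0, 0],
    [0, 0, 0],
    [0, 0, 0],
    [0, 0, 0],
    [0, 0, 0]
  ],
  "yaw": [0, 0, 0, 0, 0, 0, 0, 0, 0, 0]
}}

```text
time: 11.42
ee_pos: [0.4624, 0.1593, 0.2353]
tcp_rot: [-179.9, 0.1, -97.6]
wrist_force: [-2.0, -0.1, 5.2]
opening: 0.0492
grasp_force: 51.1
```

Request:
{"op": "move_arm", "data": {
  "jaw": [1, 1, 1, 1, 1, 1, 1, 1],
  "delta_pos": [
    [0, 0, 0],
    [0, 0, 0],
    [0, 0, 0],
    [0, 0, 0.01],
    [0, 0, 0.02],
    [0, 0, 0.025],
    [0, 0, 0.025],
    [0, 0, 0.02]
  ],
  "yaw": [0, 0, 0, 0, 0, 0, 0, 0]
}}

```text
time: 12.08
ee_pos: [0.4619, 0.1591, 0.336]
tcp_rot: [-180.0, 0.0, -97.6]
wrist_force: [0.9, 0.7, -5.1]
opening: 0.0491
grasp_force: 53.0
```

Request:
{"op": "move_arm", "data": {
  "jaw": [1, 1, 1, 1, 1, 1, 1, 1, 1, 1],
  "delta_pos": [
    [0.001, -0.018, 0],
    [0.0025, -0.031, 0],
    [0.0025, -0.031, 0],
    [0.0025, -0.031, 0],
    [0.0025, -0.031, 0],
    [0.0025, -0.031, 0],
    [0.0025, -0.031, 0],
    [0.0025, -0.031, 0],
    [0.0025, -0.031, 0],
    [0.0025, -0.031, 0]
  ],
  "yaw": [0, 0, 0, 0, 0, 0, 0, 0, 0, 0]
}}

```text
time: 12.92
ee_pos: [0.4853, -0.1395, 0.3343]
tcp_rot: [180.0, -0.0, -97.6]
wrist_force: [0.8, 0.2, -4.2]
opening: 0.0487
grasp_force: 53.2
```

Request:
{"op": "move_arm", "data": {
  "jaw": [1, 1, 1, 1, 1, 1, 1, 1, 1, 1],
  "delta_pos": [
    [0.0025, -0.031, 0],
    [0.0025, -0.031, 0],
    [0.0025, -0.031, 0],
    [0.0025, -0.031, 0],
    [0.0025, -0.031, 0],
    [0.0025, -0.031, 0],
    [0.0025, -0.031, 0],
    [0.0025, -0.031, 0],
    [0.0025, -0.031, 0],
    [0.002, -0.03, 0]
  ],
  "yaw": [0, 0, 0, 0, 0, 0, 0, 0, 0, 0]
}}

```text
time: 13.75
ee_pos: [0.5099, -0.4485, 0.3338]
tcp_rot: [180.0, 0.0, -97.6]
wrist_force: [0.9, -0.5, -4.1]
opening: 0.0488
grasp_force: 53.2
```

Request:
{"op": "move_arm", "data": {
  "jaw": [1, 1, 1],
  "delta_pos": [
    [0.001, -0.01, -0.01],
    [0, 0, -0.01],
    [0, 0, 0]
  ],
  "yaw": [0, 0, 0]
}}

```text
time: 14.0
ee_pos: [0.5107, -0.4569, 0.3104]
tcp_rot: [179.8, 0.2, -97.6]
wrist_force: [0.2, 1.1, -5.8]
opening: 0.0489
grasp_force: 53.7
```

```bash
python3 chk.py crate 0 .507 -.417 scene side wrist; python3 chk.py cyl_a .081 .512 -.457 scene side
```

```text
[ 0.5107 -0.4569  0.3104]
scene 0.97 [ 0.5068 -0.4169] 7.4 iou 0.85
side 0.74 [ 0.5073 -0.4158] 7.0 iou 0.84
wrist 0.58 [ 0.5068 -0.4212] 8.1 iou 0.37
[ 0.5113 -0.456   0.3148]
scene 0.58 [ 0.5143 -0.4571]  iou 0.5
side 0.72 [ 0.5094 -0.4578]  iou 0.6
```

Request:
{"op": "move_arm", "data": {
  "jaw": [1, 1, 1, 1, 1, 1, 1, 1, 1, 1],
  "delta_pos": [
    [0, 0, -0.02],
    [0, 0, -0.02],
    [0, 0, -0.017],
    [0, 0, -0.007],
    [0, 0, -0.004],
    [0, 0, 0],
    [0, 0, 0],
    [0, 0, 0],
    [0, 0, 0],
    [0, 0, 0]
  ],
  "yaw": [0, 0, 0, 0, 0, 0, 0, 0, 0, 0]
}}

```text
time: 15.33
ee_pos: [0.5112, -0.457, 0.2466]
tcp_rot: [-179.9, -0.0, -97.6]
wrist_force: [-1.1, -0.6, -4.9]
opening: 0.0492
grasp_force: 53.8
```

Request:
{"op": "move_arm", "data": {
  "jaw": [1, 1, 1, 1, 1, 1, 1],
  "delta_pos": [
    [0, 0, -0.001],
    [0, 0, -0.001],
    [0, 0, -0.001],
    [0, 0, 0],
    [0, 0, 0],
    [0, 0, 0],
    [0, 0, 0]
  ],
  "yaw": [0, 0, 0, 0, 0, 0, 0]
}}

```text
time: 15.92
ee_pos: [0.5111, -0.4569, 0.2427]
tcp_rot: [-180.0, 0.0, -97.6]
wrist_force: [1.0, 0.3, -4.4]
opening: 0.0492
grasp_force: 53.8
```

Request:
{"op": "move_arm", "data": {
  "jaw": [1, 1, 1, 1, 1, 1],
  "delta_pos": [
    [0, 0, -0.001],
    [0, 0, -0.001],
    [0, 0, 0],
    [0, 0, 0],
    [0, 0, 0],
    [0, 0, 0]
  ],
  "yaw": [0, 0, 0, 0, 0, 0]
}}

```text
time: 16.42
ee_pos: [0.5111, -0.4569, 0.2414]
tcp_rot: [-180.0, -0.0, -97.6]
wrist_force: [-2.9, 0.9, 5.7]
opening: 0.049
grasp_force: 54.4
```

Request:
{"op": "move_arm", "data": {
  "jaw": [0.7, 0.5, 0.4, 0.3, 0.2, 0.1, 0, 0, 0, 0],
  "delta_pos": [
    [0, 0, 0],
    [0, 0, 0],
    [0, 0, 0],
    [0, 0, 0],
    [0, 0, 0],
    [0, 0, 0.005],
    [0, 0, 0.015],
    [0, 0, 0.02],
    [0, 0, 0.02],
    [0, 0, 0.02]
  ],
  "yaw": [0, 0, 0, 0, 0, 0, 0, 0, 0, 0]
}}

```text
time: 17.25
ee_pos: [0.5111, -0.4568, 0.3218]
tcp_rot: [-180.0, 0.0, -97.6]
wrist_force: [0.5, -0.2, -0.2]
opening: 0.0854
grasp_force: 0.0
```

Request:
{"op": "move_arm", "data": {
  "jaw": [0, 0, 0, 0, 0, 0, 0, 0, 0, 0],
  "delta_pos": [
    [0.009, 0.017, 0],
    [0.016, 0.03, 0],
    [0.016, 0.03, 0],
    [0.016, 0.03, 0],
    [0.016, 0.03, 0],
    [0.016, 0.03, 0],
    [0.016, 0.03, 0],
    [0.016, 0.03, 0],
    [0.016, 0.028, 0],
    [0, 0, 0]
  ],
  "yaw": [0, 0, 0, 0, 0, 0, 0, 0, 0, 0]
}}

```text
time: 18.08
ee_pos: [0.6503, -0.197, 0.3207]
tcp_rot: [-180.0, 0.1, -97.3]
wrist_force: [-0.2, -0.3, -0.1]
opening: 0.0854
grasp_force: 0.0
```

```bash
python3 chk.py cyl_a .006 .512 -.457 scene side; python3 chk.py cyl_a 0 .648 -.202 wrist scene side
```

```text
[ 0.6503 -0.197   0.3207]
scene 0.69 [ 0.5104 -0.4578]  iou 0.94
side 0.91 [ 0.5117 -0.4568]  iou 0.94
[ 0.6479 -0.2023  0.3208]
wrist 0.96 [ 0.6484 -0.2003]  iou 0.96
scene 0.58 [ 0.65   -0.2037]  iou 0.83
side 0.74 [ 0.6499 -0.2003]  iou 0.95
```

Both views agree that the first cylinder is standing in its bay. Next is the second cylinder.

Request:
{"op": "move_arm", "data": {
  "jaw": [0, 0, 0, 0, 0, 1, 1, 1, 1, 1],
  "delta_pos": [
    [0.001, 0.001, -0.025],
    [0, 0, -0.025],
    [0, 0, -0.025],
    [0, 0, -0.012],
    [0, 0, 0],
    [0, 0, 0],
    [0, 0, 0],
    [0, 0, 0],
    [0, 0, 0],
    [0, 0, 0]
  ],
  "yaw": [0, 0, 0, 0, 0, 0, 0, 0, 0, 0]
}}

```text
time: 19.42
ee_pos: [0.6494, -0.201, 0.236]
tcp_rot: [-179.8, -0.0, -97.6]
wrist_force: [-3.6, -0.4, 6.5]
opening: 0.0494
grasp_force: 51.2
```

Request:
{"op": "move_arm", "data": {
  "jaw": [1, 1, 1, 1],
  "delta_pos": [
    [0, 0, 0],
    [0, 0, 0],
    [0, 0, 0],
    [0, 0, 0]
  ],
  "yaw": [0, 0, 0, 0]
}}

```text
time: 19.75
ee_pos: [0.6493, -0.201, 0.236]
tcp_rot: [-179.8, -0.0, -97.6]
wrist_force: [-2.3, 0.6, 7.4]
opening: 0.0493
grasp_force: 51.2
```

Request:
{"op": "move_arm", "data": {
  "jaw": [1, 1, 1, 1, 1, 1, 1, 1, 1, 1],
  "delta_pos": [
    [0, 0, 0.01],
    [0, 0, 0.02],
    [0, 0, 0.02],
    [0, 0, 0.02],
    [-0.01, -0.012, 0.01],
    [-0.02, -0.024, 0],
    [-0.02, -0.024, 0],
    [-0.02, -0.024, 0],
    [-0.02, -0.024, 0],
    [-0.02, -0.024, 0]
  ],
  "yaw": [0, 0, 0, 0, 0, 0, 0, 0, 0, 0]
}}

```text
time: 20.58
ee_pos: [0.5375, -0.3341, 0.3139]
tcp_rot: [180.0, 0.0, -97.6]
wrist_force: [-0.1, 0.2, -4.2]
opening: 0.0488
grasp_force: 53.1
```

Request:
{"op": "move_arm", "data": {
  "jaw": [1, 1, 1, 1, 1, 1, 1, 1],
  "delta_pos": [
    [-0.02, -0.024, 0],
    [-0.015, -0.017, 0],
    [-0.003, -0.003, 0],
    [0, 0, 0],
    [0, 0, -0.01],
    [0, 0, -0.01],
    [0, 0, 0],
    [0, 0, 0]
  ],
  "yaw": [0, 0, 0, 0, 0, 0, 0, 0]
}}

```text
time: 21.25
ee_pos: [0.5015, -0.3759, 0.2921]
tcp_rot: [179.9, 0.1, -97.5]
wrist_force: [0.4, -0.2, -4.6]
opening: 0.0483
grasp_force: 53.2
```

Descending from 0.292 to 0.242.

Request:
{"op": "move_arm", "data": {
  "jaw": [1, 1, 1, 1, 1, 1, 1, 1, 1, 1],
  "delta_pos": [
    [0, 0, -0.015],
    [0, 0, -0.015],
    [0, 0, -0.01],
    [0, 0, -0.005],
    [0, 0, -0.002],
    [0, 0, -0.001],
    [0, 0, 0],
    [0, 0, 0],
    [0, 0, 0],
    [0, 0, 0]
  ],
  "yaw": [0, 0, 0, 0, 0, 0, 0, 0, 0, 0]
}}

```text
time: 22.08
ee_pos: [0.5011, -0.377, 0.2462]
tcp_rot: [-180.0, -0.0, -97.6]
wrist_force: [0.1, 0.3, -3.5]
opening: 0.0491
grasp_force: 53.3
```

Request:
{"op": "move_arm", "data": {
  "jaw": [1, 1, 1, 1, 1],
  "delta_pos": [
    [0, 0, -0.001],
    [0, 0, -0.001],
    [0, 0, 0],
    [0, 0, 0],
    [0, 0, 0]
  ],
  "yaw": [0, 0, 0, 0, 0]
}}

```text
time: 22.5
ee_pos: [0.5011, -0.3769, 0.2436]
tcp_rot: [180.0, 0.0, -97.6]
wrist_force: [0.7, -0.5, -4.3]
opening: 0.0488
grasp_force: 53.3
```

Request:
{"op": "move_arm", "data": {
  "jaw": [1, 1, 1, 1, 1, 1],
  "delta_pos": [
    [0, 0, -0.001],
    [0, 0, -0.001],
    [0, 0, 0],
    [0, 0, 0],
    [0, 0, 0],
    [0, 0, 0]
  ],
  "yaw": [0, 0, 0, 0, 0, 0]
}}

```text
time: 23.0
ee_pos: [0.5011, -0.3769, 0.2421]
tcp_rot: [-180.0, -0.0, -97.6]
wrist_force: [-1.5, 1.5, 1.8]
opening: 0.0488
grasp_force: 53.7
```

Request:
{"op": "move_arm", "data": {
  "jaw": [0.7, 0.5, 0.4, 0.3, 0.2, 0.1, 0, 0, 0, 0],
  "delta_pos": [
    [0, 0, 0],
    [0, 0, 0],
    [0, 0, 0],
    [0, 0, 0],
    [0, 0, 0],
    [0, 0, 0.005],
    [0, 0, 0.015],
    [0, 0, 0.02],
    [0, 0, 0.02],
    [0, 0, 0.02]
  ],
  "yaw": [0, 0, 0, 0, 0, 0, 0, 0, 0, 0]
}}

```text
time: 23.83
ee_pos: [0.501, -0.3768, 0.3229]
tcp_rot: [-180.0, -0.0, -97.6]
wrist_force: [0.0, -1.0, -0.4]
opening: 0.0853
grasp_force: 0.0
```

Request:
{"op": "move_arm", "data": {
  "jaw": [0, 0, 0, 0, 0, 0, 0, 0, 0, 0],
  "delta_pos": [
    [-0.004, 0.026, 0],
    [-0.004, 0.027, 0],
    [-0.004, 0.027, 0],
    [-0.004, 0.027, 0],
    [-0.004, 0.027, 0],
    [-0.004, 0.027, 0],
    [-0.004, 0.027, -0.02],
    [-0.004, 0.027, -0.02],
    [0, 0, -0.02],
    [0, 0, 0]
  ],
  "yaw": [-0.1055, -0.1055, -0.1055, -0.1055, -0.1055, -0.1055, -0.1055, -0.1055, -0.1055, 0]
}}

```text
time: 24.67
ee_pos: [0.4682, -0.1604, 0.2588]
tcp_rot: [179.8, -0.2, -152.1]
wrist_force: [-0.4, -0.2, -1.0]
opening: 0.0853
grasp_force: 0.0
```

```bash
python3 chk.py cyl_a .006 .502 -.377 scene side; python3 chk.py half_a 0 .469 -.162 wrist scene side
```

```text
[ 0.4682 -0.1604  0.2588]
scene 0.92 [ 0.5005 -0.378 ]  iou 0.95
side 0.56 [ 0.5012 -0.3768]  iou 0.94
[ 0.4695 -0.1626  0.2633]
wrist 0.82 [ 0.4676 -0.1599] 25.9 iou 0.97
scene 0.91 [ 0.4709 -0.1618] 26.2 iou 0.87
side 0.56 [ 0.4685 -0.1602] 26.3 iou 0.95
```

Both cylinders are placed. Next is the half at (0.468,-0.160).

Request:
{"op": "move_arm", "data": {
  "jaw": [0, 0, 0, 0, 0, 0, 1, 1, 1, 1],
  "delta_pos": [
    [-0.001, 0.002, -0.025],
    [0, 0, -0.025],
    [0, 0, -0.02],
    [0, 0, -0.008],
    [0, 0, 0],
    [0, 0, 0],
    [0, 0, 0],
    [0, 0, 0],
    [0, 0, 0],
    [0, 0, 0]
  ],
  "yaw": [-0.02, 0, 0, 0, 0, 0, 0, 0, 0, 0]
}}

```text
time: 26.0
ee_pos: [0.4684, -0.16, 0.1846]
tcp_rot: [-179.9, 0.1, -153.1]
wrist_force: [-6.3, 0.4, 38.1]
opening: 0.039
grasp_force: 46.7
```

Request:
{"op": "move_arm", "data": {
  "jaw": [1, 1, 1, 1],
  "delta_pos": [
    [0, 0, 0],
    [0, 0, 0],
    [0, 0, 0],
    [0, 0, 0]
  ],
  "yaw": [0, 0, 0, 0]
}}

```text
time: 26.33
ee_pos: [0.4684, -0.16, 0.1847]
tcp_rot: [-179.9, 0.1, -153.1]
wrist_force: [-0.6, -0.4, 6.2]
opening: 0.0392
grasp_force: 51.6
```

Request:
{"op": "move_arm", "data": {
  "jaw": [1, 1, 1, 1, 1, 1, 1, 1, 1, 1],
  "delta_pos": [
    [0, 0, 0.01],
    [0, 0, 0.025],
    [0, 0, 0.025],
    [0, 0, 0.025],
    [0.02, 0.0115, 0],
    [0.023, 0.0135, 0],
    [0.023, 0.0135, 0],
    [0.023, 0.0135, 0],
    [0.023, 0.0135, 0],
    [0.023, 0.0135, 0]
  ],
  "yaw": [0, 0, 0, 0, -0.047, -0.047, -0.047, -0.047, -0.047, -0.047]
}}

```text
time: 27.17
ee_pos: [0.6039, -0.08, 0.2688]
tcp_rot: [180.0, -0.0, -169.4]
wrist_force: [-0.3, 0.3, -2.6]
opening: 0.0394
grasp_force: 51.0
```

Request:
{"op": "move_arm", "data": {
  "jaw": [1, 1, 1, 1, 1, 1, 1, 1, 1, 1],
  "delta_pos": [
    [0.023, 0.0135, 0],
    [0.023, 0.0135, 0],
    [0.02, 0.0115, 0],
    [0, 0, 0],
    [0, 0, -0.02],
    [0, 0, -0.02],
    [0, 0, -0.02],
    [0, 0, 0],
    [0, 0, 0],
    [0, 0, 0]
  ],
  "yaw": [-0.047, -0.047, -0.047, -0.047, 0, 0, 0, 0, 0, 0]
}}

```text
time: 28.0
ee_pos: [0.6693, -0.0424, 0.21]
tcp_rot: [-180.0, 0.0, 179.9]
wrist_force: [-0.3, 0.2, -1.3]
opening: 0.0392
grasp_force: 50.9
```

```bash
python3 chk.py half_a .025 .67 -.042 scene side; python3 chk.py pan 0 .67 .002 scene side; python3 chk.py weight 0 .5246 -.0795 scene side;python3 chk.py tin 0 .517 .082 scene side
```

```text
[ 0.6693 -0.0424  0.21  ]
scene 0.92 [ 0.6834 -0.0347] 136.2 iou 0.61
side 0.81 [ 0.6698 -0.0407] 0.6 iou 0.65
[ 0.6694 -0.0424  0.2102]
scene 0.74 [6.701e-01 5.000e-04] 179.5 iou 0.65
side 0.58 [0.6693 0.0038] 1.3 iou 0.73
[ 0.6691 -0.0424  0.2092]
scene 0.59 [ 0.5242 -0.0788]  iou 0.62
side 0.41 [ 0.5261 -0.0796]  iou 0.74
[ 0.6691 -0.0424  0.2087]
side 0.76 [0.5177 0.0831]  iou 0.83
```

Request:
{"op": "move_arm", "data": {
  "jaw": [1, 1, 1, 1, 1, 1, 1, 1],
  "delta_pos": [
    [0, 0, -0.01],
    [0, 0, -0.005],
    [0, 0, -0.003],
    [0, 0, -0.001],
    [0, 0, 0],
    [0, 0, 0],
    [0, 0, 0],
    [0, 0, 0]
  ],
  "yaw": [0, 0, 0, 0, 0, 0, 0, 0]
}}

```text
time: 29.47
ee_pos: [0.6692, -0.0424, 0.19]
tcp_rot: [-180.0, 0.0, 179.9]
wrist_force: [-0.6, -0.2, -2.9]
opening: 0.039
grasp_force: 51.0
```

Request:
{"op": "move_arm", "data": {
  "jaw": [1, 1, 1, 1, 1],
  "delta_pos": [
    [0, 0, -0.001],
    [0, 0, -0.001],
    [0, 0, 0],
    [0, 0, 0],
    [0, 0, 0]
  ],
  "yaw": [0, 0, 0, 0, 0]
}}

```text
time: 29.88
ee_pos: [0.6691, -0.0424, 0.1878]
tcp_rot: [-180.0, 0.0, 179.9]
wrist_force: [0.1, -0.9, -2.0]
opening: 0.0392
grasp_force: 51.1
```

Request:
{"op": "move_arm", "data": {
  "jaw": [1, 1, 1, 1, 1],
  "delta_pos": [
    [0, 0, -0.001],
    [0, 0, -0.001],
    [0, 0, 0],
    [0, 0, 0],
    [0, 0, 0]
  ],
  "yaw": [0, 0, 0, 0, 0]
}}

```text
time: 30.3
ee_pos: [0.669, -0.0424, 0.1878]
tcp_rot: [-180.0, 0.1, 179.9]
wrist_force: [-6.3, 0.3, 10.9]
opening: 0.0391
grasp_force: 52.8
```

Request:
{"op": "move_arm", "data": {
  "jaw": [0.6, 0.45, 0.35, 0.35, 0.35, 0.35, 0.35, 0.35, 0.2, 0],
  "delta_pos": [
    [0, 0, 0],
    [0, 0, 0],
    [0, 0, 0],
    [0, 0, 0],
    [0, 0, 0.004],
    [0, 0, 0.012],
    [0, 0, 0.02],
    [0, 0, 0.02],
    [0, 0, 0.02],
    [0, 0, 0.01]
  ],
  "yaw": [0, 0, 0, 0, 0, 0, 0, 0, 0, 0]
}}

```text
time: 31.13
ee_pos: [0.6694, -0.0424, 0.2756]
tcp_rot: [-180.0, 0.2, 179.9]
wrist_force: [0.7, -0.5, 0.5]
opening: 0.0776
grasp_force: 0.0
```

Request:
{"op": "move_arm", "data": {
  "jaw": [0, 0, 0, 0, 0, 0, 0, 0, 0, 0],
  "delta_pos": [
    [-0.02, 0.0035, 0],
    [-0.028, 0.005, 0],
    [-0.028, 0.005, 0],
    [-0.028, 0.005, 0],
    [-0.028, 0.005, 0],
    [-0.028, 0.005, 0],
    [-0.028, 0.005, 0],
    [-0.028, 0.005, 0],
    [0, 0, 0],
    [0, 0, 0]
  ],
  "yaw": [-0.037, -0.037, -0.037, -0.037, -0.037, -0.037, -0.037, -0.037, 0, 0]
}}

```text
time: 31.97
ee_pos: [0.4522, -0.0037, 0.2725]
tcp_rot: [180.0, 0.1, 163.0]
wrist_force: [1.1, -0.5, 0.5]
opening: 0.0855
grasp_force: 0.0
```

```bash
python3 chk.py half_a .003 .67 -.042 scene side; python3 chk.py half_a 0 .451 -.003 wrist scene side
```

```text
[ 0.4522 -0.0037  0.2725]
scene 0.89 [ 0.6691 -0.0446] 179.2 iou 0.96
side 0.91 [ 0.6706 -0.0415] 3.6 iou 0.93
[ 0.4538 -0.004   0.2718]
wrist 0.9 [ 0.4493 -0.002 ] 165.4 iou 0.97
scene 0.96 [ 0.4486 -0.0044] 163.7 iou 0.9
side 0.67 [ 0.4513 -0.0023] 166.1 iou 0.96
```

Half b lies flat in the pan. Now the other half.

Request:
{"op": "move_arm", "data": {
  "jaw": [0, 0, 0, 0, 0, 0, 1, 1, 1, 1],
  "delta_pos": [
    [-0.004, 0.0015, -0.025],
    [0, 0, -0.025],
    [0, 0, -0.025],
    [0, 0, -0.012],
    [0, 0, 0],
    [0, 0, 0],
    [0, 0, 0],
    [0, 0, 0],
    [0, 0, 0],
    [0, 0, 0]
  ],
  "yaw": [0.035, 0, 0, 0, 0, 0, 0, 0, 0, 0]
}}

```text
time: 33.3
ee_pos: [0.4494, -0.0024, 0.1857]
tcp_rot: [180.0, 0.1, 165.0]
wrist_force: [-4.6, 2.3, 39.0]
opening: 0.0394
grasp_force: 47.0
```

Request:
{"op": "move_arm", "data": {
  "jaw": [1, 1, 1, 1],
  "delta_pos": [
    [0, 0, 0],
    [0, 0, 0],
    [0, 0, 0],
    [0, 0, 0]
  ],
  "yaw": [0, 0, 0, 0]
}}

```text
time: 33.63
ee_pos: [0.4495, -0.0024, 0.1858]
tcp_rot: [180.0, 0.1, 165.0]
wrist_force: [-2.1, 0.3, 5.7]
opening: 0.039
grasp_force: 52.1
```

Request:
{"op": "move_arm", "data": {
  "jaw": [1, 1, 1, 1, 1, 1, 1, 1, 1, 1],
  "delta_pos": [
    [0, 0, 0.01],
    [0, 0, 0.025],
    [0, 0, 0.025],
    [0, 0, 0.025],
    [0.0215, 0.005, 0],
    [0.0245, 0.0055, 0],
    [0.0245, 0.0055, 0],
    [0.0245, 0.0055, 0],
    [0.0245, 0.0055, 0],
    [0.0245, 0.0055, 0]
  ],
  "yaw": [0, 0, 0, 0, 0.029, 0.029, 0.029, 0.029, 0.029, 0.029]
}}

```text
time: 34.47
ee_pos: [0.5941, 0.0304, 0.2698]
tcp_rot: [-180.0, -0.0, 175.0]
wrist_force: [0.7, -0.6, -2.8]
opening: 0.0391
grasp_force: 51.2
```

Request:
{"op": "move_arm", "data": {
  "jaw": [1, 1, 1, 1, 1, 1, 1, 1, 1, 1],
  "delta_pos": [
    [0.0245, 0.0055, 0],
    [0.0245, 0.0055, 0],
    [0.0275, 0.0065, 0],
    [0, 0, 0],
    [0, 0, -0.02],
    [0, 0, -0.02],
    [0, 0, -0.02],
    [0, 0, 0],
    [0, 0, 0],
    [0, 0, 0]
  ],
  "yaw": [0.029, 0.029, 0.029, 0, 0, 0, 0, 0, 0, 0]
}}

```text
time: 35.3
ee_pos: [0.6697, 0.0476, 0.2111]
tcp_rot: [180.0, 0.1, 179.9]
wrist_force: [-0.0, 0.1, -1.8]
opening: 0.0391
grasp_force: 51.0
```

Request:
{"op": "move_arm", "data": {
  "jaw": [1, 1, 1, 1, 1, 1, 1, 1],
  "delta_pos": [
    [0, 0, -0.01],
    [0, 0, -0.006],
    [0, 0, -0.003],
    [0, 0, -0.001],
    [0, 0, 0],
    [0, 0, 0],
    [0, 0, 0],
    [0, 0, 0]
  ],
  "yaw": [0, 0, 0, 0, 0, 0, 0, 0]
}}

```text
time: 35.97
ee_pos: [0.6697, 0.0476, 0.19]
tcp_rot: [180.0, 0.0, 179.9]
wrist_force: [-0.3, 0.3, -2.7]
opening: 0.0393
grasp_force: 51.3
```

Request:
{"op": "move_arm", "data": {
  "jaw": [1, 1, 1, 1, 1],
  "delta_pos": [
    [0, 0, -0.001],
    [0, 0, -0.001],
    [0, 0, 0],
    [0, 0, 0],
    [0, 0, 0]
  ],
  "yaw": [0, 0, 0, 0, 0]
}}

```text
time: 36.38
ee_pos: [0.6696, 0.0476, 0.1889]
tcp_rot: [180.0, 0.1, 179.9]
wrist_force: [-3.1, 0.7, 5.5]
opening: 0.0394
grasp_force: 52.1
```

Contact. I'll release, retreat and check everything.

Request:
{"op": "move_arm", "data": {
  "jaw": [0.6, 0.45, 0.35, 0.35, 0.35, 0.35, 0.35, 0.35, 0.35, 0.35],
  "delta_pos": [
    [0, 0, 0],
    [0, 0, 0],
    [0, 0, 0],
    [0, 0, 0],
    [0, 0, 0.004],
    [0, 0, 0.012],
    [0, 0, 0.02],
    [0, 0, 0.02],
    [0, 0, 0.02],
    [0, 0, 0.03]
  ],
  "yaw": [0, 0, 0, 0, 0, 0, 0, 0, 0, 0]
}}

```text
time: 37.22
ee_pos: [0.6692, 0.0476, 0.2939]
tcp_rot: [-180.0, -0.1, 179.9]
wrist_force: [0.2, 0.7, 0.4]
opening: 0.0553
grasp_force: 0.0
```

Request:
{"op": "move_arm", "data": {
  "jaw": [0.3, 0.3, 0.3, 0.3, 0.3, 0.3, 0.3, 0.3, 0.3, 0.3],
  "delta_pos": [
    [-0.02, 0, 0.02],
    [-0.03, 0, 0.02],
    [-0.03, 0, 0.02],
    [-0.03, 0, 0.02],
    [-0.03, 0, 0.02],
    [-0.03, 0, 0.02],
    [-0.03, 0, 0],
    [-0.03, 0, 0],
    [-0.02, 0, 0],
    [0, 0, 0]
  ],
  "yaw": [0, 0, 0, 0, 0, 0, 0, 0, 0, 0]
}}

```text
time: 38.05
ee_pos: [0.4163, 0.0475, 0.4161]
tcp_rot: [180.0, 0.2, 179.9]
wrist_force: [-0.2, -0.6, 0.5]
opening: 0.06
grasp_force: 0.0
```

```bash
python3 chk.py half_a .003 .67 .0476 scene side;python3 chk.py half_a .003 .67 -.042 scene side; python3 chk.py prism .015 .5274 .4118 scene side; python3 chk.py cyl_a .006 .506 -.417 scene side; python3 - <<'E'
from fit import *
a=camera("scene");b=camera("side")
cv2.imwrite("pics/fin.png",np.hstack([cv2.resize(a[100:330,80:400],(400,288)),cv2.resize(b[110:380,120:420],(400,360))[:288]])[...,::-1])
E
```

```text
[0.4163 0.0475 0.4161]
scene 0.65 [0.6717 0.0449] 1.1 iou 0.95
side 0.82 [0.6702 0.0484] 179.9 iou 0.92
[0.42   0.0476 0.4142]
scene 0.64 [ 0.6679 -0.0436] 178.6 iou 0.94
side 0.91 [ 0.6692 -0.04  ] 1.9 iou 0.93
[0.4202 0.0476 0.4134]
scene 0.75 [0.5291 0.4073] 83.4 iou 0.92
side 0.72 [0.5285 0.4165] 82.5 iou 0.92
[0.4199 0.0476 0.4134]
scene 0.77 [ 0.5004 -0.3781]  iou 0.92
scene 0.64 [ 0.5105 -0.4583]  iou 0.94
side 0.6 [ 0.5014 -0.3758]  iou 0.94
```

View pics/fin.png

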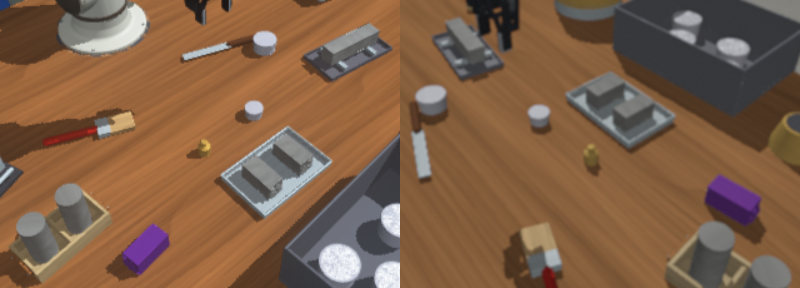

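The final view shows the prism on the rack at (350,45), the halves flat in the pan at (262,176) and (293,153), and the cylinders upright in the crate at (37,238) and (72,208). The tin and the brass weight have not moved.

```bash
python3 -c "
from workcell import bot
print(bot.job_done())"
```

```text
the job is handed in; nothing more can be done
None
```

I handed the job in at about 38 s: the prism is on the rack, both cylinders are upright in the crate, and both halves are flat in the pan. The tin, the brass weight and the purple block were left alone. The hand-in call returned no verdict.

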